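Snap the thrust cap onto the tester's force stud and keep it loaded

TASK

Swing the yellow guard of the force tester fully aside, then take the orange cap from the rubber mat and press it straight down onto the steel stud until it clicks fully home. Keep pressing after the click so that the dial's needle rests in the green band, never letting it reach the red, and finish like that: still holding the cap down, not letting go. Leave everything else where it is.

Things in the scene. Friction and masses are not known exactly. Their poses are not given: they have to be found in the camera images.
- cap_center (a point): orange round plastic cap, 40 mm outer diameter, 46 mm high, about 60 g, standing open end down on the mat, in any of three places; this point is its centre, 23 mm above its lower rim; z up along its axis. Blind bore from below, 34 mm deep: the lip at the mouth is 27 mm wide and 3 mm high, above it the bore is 32 mm wide
- mat: black ribbed rubber mat, 290 (its x) x 120 (its y) x 6 mm, fixed; origin under its centre. Three end pieces, the cap among them, stand 85 mm apart in a row along its x axis; a grasp with the fingers closing along its y meets no neighbour
- stud_top (a point): centre of the top of the upright steel stud, 24 mm thick (14 mm at the very top), 50 mm tall; moves with it. Four brass spring balls, 27 mm below the top, stand out to 32 mm across. They meet the cap's lip when cap_center is 2 mm above this point; passing them takes about 11 N, then the force drops. Home: the bore's roof rests on the stud, cap_center 11 mm below this point
- stud (a joint): how far the spring-loaded stud is pushed in, m: 0 free, 0.012 at its stop. About 2 N to start, then 1.8 N per mm. Shown by the needle of a white dial, face up, 83 mm to the side of the stud (clockwise as it goes in): green band 0.004 to 0.010 (9 to 20 N), red from 0.0112
- guard (a joint): angle of the yellow swing guard, rad: 0 right over the stud, growing anticlockwise seen from above to a stop at 1.75; starts between 0 and 0.25. It turns stiffly (about 1 N at the knob) and stays where it is left. Fully aside: past 1.2
- guard_knob (a point): middle of the black upright knob on the guard's free end, 18 mm diameter, 26 mm tall (this point is half-way up), 80 mm from the pivot. The knob stands on the guard's plate, 6 mm thick and 42 mm across at this end, whose underside is 8 mm above the free stud's top
- guard_pivot (a point): on the vertical axis of the guard's pivot, at the height of guard_knob
- tester: grey cast force tester, fixed: block 240 (x) x 260 (y) x 70 mm, origin under its centre; stud at x -30, y 0 mm, its free top 135 mm above the table; guard pivot at x +50, y 0; dial at x -30, y +83 mm, its face 79 mm above the table; small handwheel on its -y side
- platen: steel flat platen, disc 44 mm across and 14 mm high with an 18 mm spigot on top, 36 mm high in all, on the mat; bystander; origin under its centre
- cone: dark steel cone point, 42 mm across, 40 mm high, on the mat; bystander; origin under its centre
- bar_a: wooden test bar 120 x 18 x 18 mm on the table; bystander; origin under its centre
- bar_b: darker wooden test bar 120 x 18 x 18 mm on the table; bystander; origin under its centre
- driver: screwdriver lying on the table; bystander
- oiler: white oil bottle with red cap, 48 mm across, 120 mm high; bystander; origin under its centre
- weight: brass knobbed check weight, 44 mm across, 62 mm high; bystander; origin under its centre
- cap: the same orange cap as cap_center, origin at the centre of its lower rim
Things that resemble listed ones, but are neither listed nor needed, are in the scene too. Of the things that look like the cap, the smaller one is meant.

How it is judged:
By the outcome, as a careful person would: the job done as asked, in the order asked, and still so for the second after the job is handed in, while the arm keeps its last pose, push and grip.
It also fails if it takes over 48 s, if anything falls off the work surface, if the arm or the gripper's body presses on something with over 40 N, if the wrist force passes 120 N, or if a joint passes its speed limit or range.

ROBOT

A 6-joint arm with a two-finger parallel gripper is mounted at the origin on the work surface. World frame = base frame: x ahead of the robot, y to its left, z up, the work surface at z = 0. Lengths are in m, angles in rad, forces in N, time in s.
With the tool pointing down it reaches from about 0.35 to 0.875 m from the base axis. Payload 15.5 kg.
Tool frame: the origin (TCP) lies midway between the tips of the shut fingers; the grasp point (between the pads) lies 19 mm behind it; z points along the fingers, y is the direction in which the jaws open and shut (so a half turn about z gives the same grasp; the last joint's range is limited). The gripper opens to 85 mm and grips with 20 to 120 N. Pads are 22 mm wide; open, the fingers measure 114 mm over their backs; the gripper's body (76 mm by 85 mm) begins 54 mm behind the grasp point. The pads swing forward as they close: fully open they stand 13 mm farther back than shut.
Start: joints at [-1.276, 0.494, 1.345, -0, 1.302, -0.096], TCP at [0.238, -0.578, 0.196] pointing down, gripper open.
Joint ranges: [-2.91, 2.91], [-0.82, 2.16], [0.22, 2.67], [-1.22, 4.37], [0.12, 2.79], [-3.08, 3.08]. Speed limits (rad/s): [1.89, 1.89, 2.57, 3.01, 3.01, 3.01].

INTERFACE

Orientations are given as a rotation vector (axis times angle).
In Python, from cell import get_state, get_image, camera_model, workorder gives the robot as it stands.
- The arm moves only by the tool send_rows, never from a script. Its argument "commands" is a list of rows, each a list of 5 numbers: the shift along the tool's x, y, z in mm, then the turn about the tool's z in degrees, then the closure in counts, from 0 (fully open) to 255 (shut). A call has 1 to 12 rows; each row is the pose to reach, as a shift and turn from the pose commanded when the call began, along the tool's axes at that moment; what a row does not reach only later rows make up. A row lasts 1/8 s, in which the tool goes at most 62.5 mm and 10.7 degrees, less where a joint would pass 70% of its speed; a pose out of reach is approached as far as the arm can. A call with a gripper value outside its range is refused whole. The fingers move at their own pace and stop on an object; "newtons" is the grip in N (left out, the last holds). Time passes only in rows, so rows that repeat a pose let the fingers close. It gives the time, the measured TCP pose, the force and the opening at its end, in the units of the state.
- get_state(): the state, without advancing time (a new reading comes with each control period).
- get_image(name): name is "scene" or "top"; returns (picture, depth): 420x560x3 uint8, red, green, blue; 420x560 float32, m along the optical axis (not along the pixel's ray), 0 where there is no reading.
- camera_model(name): a dict with "camera_matrix" (3x3 intrinsics, pixels), "k1" (the pictures are not rectified: a ray, as slopes to the right and down, at radius r is drawn at 1 + k1 r^2 times it, then the intrinsics apply), "rvec" (rotation vector, rad) and "tvec" (3), from world to camera coordinates, as OpenCV has them. Camera axes: x right, y down, z forward; pixel columns grow to the right and rows downward; lengths in m; the calibration is good to about 2 mm. A picture is of the moment at which its call begins. camera_model takes no time and is no camera call.
- workorder.close_job(): hands the job in, once; it reports no verdict.
The state is a dict: "t": time; "qpos": joint angles; "qd": joint speeds; "joint_torque": joint torques, N m; "tcp_pos": TCP position; "orientation": TCP orientation; "wrist_force": force on the tool from outside, world axes, zero at the start; "moment": the same for the moment, N m; "width": finger opening in m.
Only numpy, scipy, OpenCV 4.12 (cv2) and the standard library are available. Lean on these libraries where they do the work, as an engineer would, in place of code of your own. Each camera call takes 0.05 s, during which the arm holds its last target.

## Working session

There is one attempt and no reset: what is moved stays moved. The work goes in short steps, Python scripts to look and compute and a tool call to move; the robot and the scene stay as the last step left them, time stands still between calls to the robot, and variables do not carry over. Pictures are saved under pics/ and viewed, and the job is handed in when it is done.

Besides the shell and the picture viewer there is one more tool, called after "Emit:" as name(argument=value, ...) on one line, values as JSON. send_rows: Moves the arm, as the interface text tells. Its arguments: {"type":"object","properties":{"commands":{"type":"array"},"newtons":{"type":"number"}},"required":["commands"]}

```bash
mkdir -p pics; ls
cat > h.py <<'E'
import numpy as np, cv2
from cell import get_state,get_image,camera_model,workorder
def cam(n):
    m=camera_model(n);R=cv2.Rodrigues(np.array(m['rvec'],float))[0];return np.array(m['camera_matrix']),m['k1'],R,np.array(m['tvec'],float).ravel()
def rays(n,uv):
    K,k1,R,t=cam(n)
    d=cv2.undistortPoints(np.array(uv,float).reshape(-1,1,2),K,np.array([k1,0,0,0.]))[:,0]
    d=np.c_[d,np.ones(len(d))]
    return -R.T@t,d@R   # origin, dirs (depth-scaled)
def onplane(n,uv,z):
    o,d=rays(n,uv);return o+d*((z-o[2])/d[:,2])[:,None]
def cloud(n,dep):
    h,w=dep.shape;v,u=np.mgrid[:h,:w];o,d=rays(n,np.c_[u.ravel(),v.ravel()])
    return (o+d*dep.reshape(-1,1)).reshape(h,w,3)
def proj(n,P):
    K,k1,R,t=cam(n);return cv2.projectPoints(np.array(P,float).reshape(-1,1,3),cv2.Rodrigues(R)[0],t,K,np.array([k1,0,0,0.]))[0][:,0]
E
python3 - <<'E'
from h import *
for n in('scene','top'):
    p,d=get_image(n);cv2.imwrite(f'pics/{n}0.png',p[...,::-1]);np.savez(f'/tmp/{n}0.npz',p=p,d=d)
    print(n,camera_model(n))
print(get_state())
E
```

```text
pics
scene {'camera_matrix': array([[537.15805092,   0.        , 268.51031394],
       [  0.        , 537.15805092, 207.01619175],
       [  0.        ,   0.        ,   1.        ]]), 'k1': -0.04661120341688794, 'rvec': array([ 2.34239678,  1.0210392 , -0.3264097 ]), 'tvec': array([-0.32340581, -0.2389756 ,  1.83012991])}
top {'camera_matrix': array([[443.30190921,   0.        , 273.3767469 ],
       [  0.        , 443.30190921, 214.56997086],
       [  0.        ,   0.        ,   1.        ]]), 'k1': 0.0496861237002353, 'rvec': array([ 2.18490062, -2.17025162,  0.06960693]), 'tvec': array([0.0041169 , 0.50431875, 1.67835963])}
{'t': 0.1, 'qpos': array([-1.27550248e+00,  4.94124003e-01,  1.34603094e+00,  2.18605979e-05,
        1.30251391e+00, -9.54822761e-02]), 'qd': array([ 7.20989018e-04, -2.06601927e-05, -1.44105150e-03,  1.24650161e-04,
        2.82125006e-03,  6.82735386e-05]), 'joint_torque': array([ 3.33191019e-03, -8.83586311e+01, -3.84562433e+01, -2.78293292e-04,
        5.25696683e-03, -3.32469915e-05]), 'tcp_pos': array([ 0.23798588, -0.57754338,  0.19537102]), 'orientation': array([-3.08076495e+00, -6.09714258e-01,  1.35621237e-04]), 'wrist_force': array([-0.29327873, -0.20107521, -0.77333172]), 'moment': array([0.00240804, 0.00233097, 0.05651135]), 'width': 0.0854944028352602}
```

View pics/scene0.png

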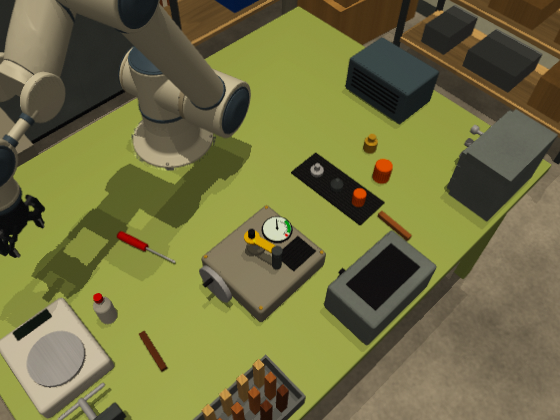

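View pics/top0.png

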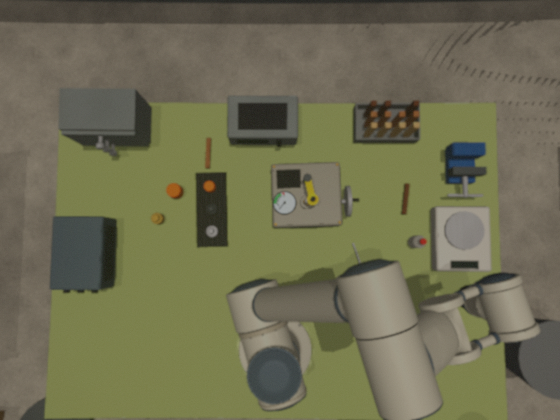

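The scene view shows the orange cap on the mat at (359,197), with a larger look-alike off the mat at (383,170). The tester is at about (265,260). In the top view the cap is at (209,186) and the tester at (306,195). I'll zoom in.

Run:
```python
from h import *
a=np.load('/tmp/scene0.npz');b=np.load('/tmp/top0.npz')
s=a['p'][150:320,190:400];t=b['p'][150:250,160:370]
cv2.imwrite('pics/z1.png',cv2.resize(s,None,fx=3.5,fy=3.5,interpolation=cv2.INTER_CUBIC)[...,::-1])
cv2.imwrite('pics/z2.png',cv2.resize(t,None,fx=3.8,fy=3.8,interpolation=cv2.INTER_CUBIC)[...,::-1])
for n,q in(('scene',a),('top',b)):
    C=cloud(n,q['d']);hsv=cv2.cvtColor(q['p'],cv2.COLOR_RGB2HSV)
    for nm,lo,hi in(('orange',(3,180,120),(15,255,255)),('yellow',(18,170,120),(28,255,255))):
        m=cv2.inRange(hsv,lo,hi);k,l,st,c=cv2.connectedComponentsWithStats(m)
        for i in range(1,k):
            if st[i,4]>25:
                P=C[l==i];P=P[np.isfinite(P).all(1)];print(n,nm,st[i],c[i].round(1),'med',np.median(P,0).round(3),'z95',np.percentile(P[:,2],[5,95]).round(3))
```

```text
scene orange [375 159  18  14 184] [383.7 165.4] med [0.596 0.38  0.062] z95 [0.056 0.067]
scene orange [353 188  14  11 114] [359.5 193.1] med [0.612 0.251 0.051] z95 [0.007 0.057]
scene orange [379 212  32  25 140] [394.6 224. ] med [0.747 0.262 0.02 ] z95 [0.014 0.024]
scene orange [265 372  11  11  64] [270.  377.1] med [ 0.859 -0.353  0.148] z95 [0.145 0.153]
scene orange [248 387  11  11  72] [253.3 392. ] med [ 0.859 -0.403  0.148] z95 [0.146 0.153]
scene orange [231 402  12  12  75] [236.3 407.5] med [ 0.858 -0.453  0.149] z95 [0.145 0.152]
scene yellow [364 134  14  12 101] [371.2 139.8] med [0.493 0.445 0.043] z95 [0.001 0.065]
scene yellow [244 231  31  22 265] [258.9 241.3] med [ 0.573 -0.127  0.149] z95 [0.074 0.153]
top orange [204 181  11  10  85] [208.7 185.5] med [0.611 0.252 0.051] z95 [0.042 0.057]
top orange [167 184  14  13 144] [173.4 189.8] med [0.591 0.383 0.062] z95 [0.056 0.069]
top yellow [305 181  13  24 136] [310.4 192.7] med [ 0.572 -0.123  0.149] z95 [0.143 0.155]
```

View pics/z1.png

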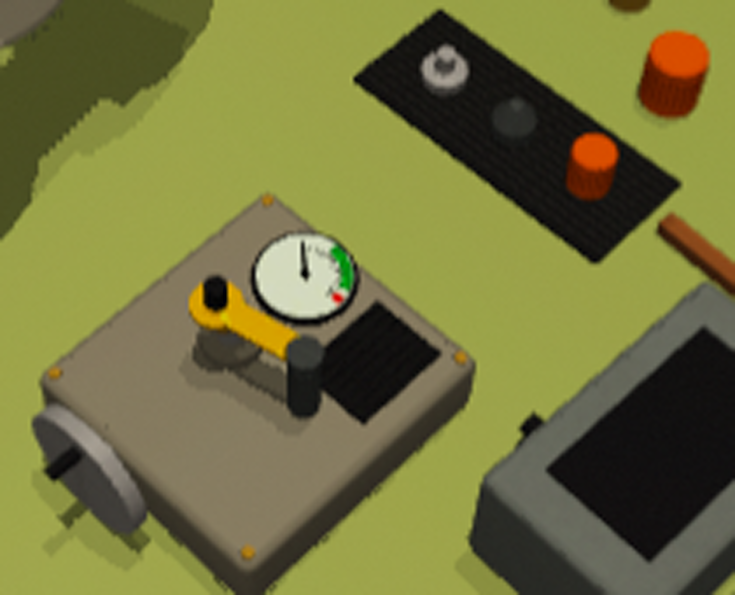

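View pics/z2.png

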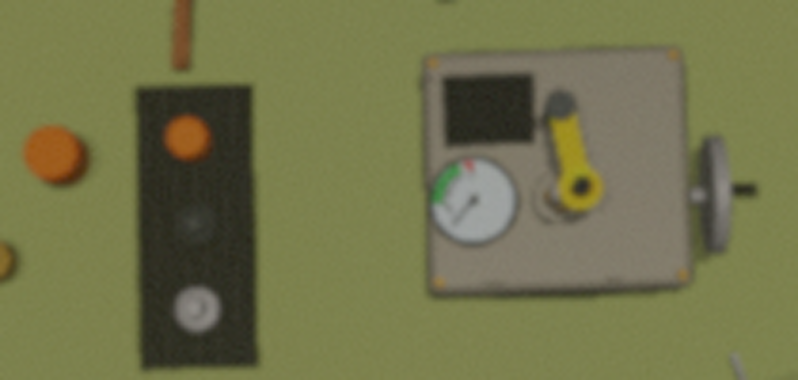

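Run:
```python
from h import *
a=np.load('/tmp/scene0.npz');b=np.load('/tmp/top0.npz')
for n,q in(('scene',a),('top',b)):
    C=cloud(n,q['d']);ok=q['d']>0
    print(n,'table z',np.median(C[...,2][ok&(abs(C[...,2])<.02)]).round(4))
    box=ok&(C[...,0]>.42)&(C[...,0]<.8)&(C[...,1]>-.3)&(C[...,1]<.1)
    m=(box&(abs(C[...,2]-.07)<.012)).astype(np.uint8)
    k,l,st,c=cv2.connectedComponentsWithStats(m);i=1+st[1:,4].argmax()
    cnt=max(cv2.findContours((l==i).astype(np.uint8),0,2)[0],key=cv2.contourArea)[:,0]
    P=onplane(n,cnt,.07)[:,:2]; r=cv2.minAreaRect((P*1000).astype(np.float32));print('tester rect',r, 'z',np.median(C[...,2][l==i]).round(4))
    # mat
    hsv=cv2.cvtColor(q['p'],cv2.COLOR_RGB2HSV)
    m=(ok&(hsv[...,2]<70)&(C[...,0]>.4)&(C[...,0]<.7)&(C[...,1]>.15)&(C[...,1]<.33)).astype(np.uint8)
    k,l,st,c=cv2.connectedComponentsWithStats(m);i=1+st[1:,4].argmax()
    cnt=max(cv2.findContours((l==i).astype(np.uint8),0,2)[0],key=cv2.contourArea)[:,0]
    print('mat',cv2.minAreaRect((onplane(n,cnt,.006)[:,:2]*1000).astype(np.float32)))
    # dial: white disc
    m=(box&(hsv[...,2]>150)&(hsv[...,1]<60)&(C[...,2]<.09)).astype(np.uint8)
    m=cv2.morphologyEx(m,cv2.MORPH_CLOSE,np.ones((7,7)));k,l,st,c=cv2.connectedComponentsWithStats(m);i=1+st[1:,4].argmax()
    print('dial',onplane(n,[c[i]],.079),st[i])
    # knob: dark above .155
    m=box&(C[...,2]>.165)&(C[...,2]<.185)
    v,u=np.nonzero(m);print('knob top px',len(u),u.mean(),v.mean(),onplane(n,[[u.mean(),v.mean()]],.175), np.median(C[...,2][m]))
    # plate
    m=box&(C[...,2]>.137)&(C[...,2]<.165);print('plate',C[m].mean(0),m.sum())
    # orange cap top
    mo=cv2.inRange(hsv,(3,150,100),(15,255,255))>0
    mc=ok&mo&(abs(C[...,2]-.052)<.006)&(abs(C[...,1]-.25)<.04)&(abs(C[...,0]-.61)<.04)
    v,u=np.nonzero(mc);print('cap top',len(u),onplane(n,[[u.mean(),v.mean()]],.052),C[mc].mean(0),np.ptp(onplane(n,np.c_[u,v],.052),axis=0))
```

```text
scene table z 0.0008
tester rect ((583.7721557617188, -118.75343322753906), (243.1328582763672, 262.4427490234375), 1.9301490783691406) z 0.0711
mat ((534.1710815429688, 245.13980102539062), (275.7042236328125, 121.55880737304688), 2.0538904666900635)
dial [[ 0.54381138 -0.03747812  0.079     ]] [263 217  26  24 467]
knob top px 42 251.0 232.33333333333334 [[ 0.55456043 -0.13598671  0.175     ]] 0.17369160117444682
plate [ 0.58957337 -0.12725123  0.14980409] 382
cap top 98 [[0.61321762 0.24910435 0.052     ]] [0.61297986 0.2494862  0.05146889] [0.03672571 0.04398772 0.        ]
top table z 0.0003
tester rect ((577.9268798828125, -129.38514709472656), (238.60714721679688, 288.5518798828125), 2.1531317234039307) z 0.0703
mat ((533.80224609375, 247.81346130371094), (267.1540832519531, 114.63158416748047), 2.0662734508514404)
dial [[ 0.54308726 -0.03677816  0.079     ]] [275 193  19  20 255]
knob top px 21 313.0 198.0 [[ 0.55123417 -0.13181661  0.175     ]] 0.1751247535147864
plate [ 0.5850515  -0.12266208  0.14958308] 235
cap top 73 [[0.60953815 0.25037195 0.052     ]] [0.60962562 0.25046196 0.05140974] [0.03806275 0.03772974 0.        ]
```

```bash
cat >> h.py <<'E'
from scipy.spatial.transform import Rotation as Ro
def plan(targets):
    "targets: list of (x,y,z,psi_deg) -> rows (x,y,z mm, turn deg)"
    s=get_state();R=Ro.from_rotvec(s['orientation']).as_matrix();p=s['tcp_pos']
    psi=np.degrees(np.arctan2(R[1,0],R[0,0]))
    print('tcp',p.round(4),'psi',psi.round(2),'tilt z',R[:,2].round(4),'w',s['width'].round(4),'F',s['wrist_force'].round(2),'t',s['t'],'q6',s['qpos'][5].round(2))
    for t in targets:
        d=R.T@(np.array(t[:3])-p)*1000;print(d.round(1),'turn',round(-(t[3]-psi),1))
E
python3 - <<'E'
from h import *
plan([(.553,-.134,.26,12),(.553,-.134,.156,12)])
E
```

```text
Traceback (most recent call last):
  File "h.py", line 22, in plan
    print('tcp',p.round(4),'psi',psi.round(2),'tilt z',R[:,2].round(4),'w',s['width'].round(4),'F',s['wrist_force'].round(2),'t',s['t'],'q6',s['qpos'][5].round(2))
                                                                           ^^^^^^^^^^^^^^^^
AttributeError: 'float' object has no attribute 'round'
```

```bash
sed -i "s/s\['width'\].round(4)/round(s['width'],4)/" h.py
python3 - <<'E'
from h import *
plan([(.553,-.134,.26,12),(.553,-.134,.156,12)])
E
```

```text
tcp [ 0.238  -0.5775  0.1954] psi 22.39 tilt z [-3.e-04  1.e-03 -1.e+00] w 0.0855 F [-0.29 -0.2  -0.77] t 0.1 q6 -0.1
[ 460.2 -290.2  -64.3] turn 10.4
[ 460.2 -290.1   39.7] turn 10.4
```

Emit:
send_rows(commands=[[0,0,-65,0,160],[50,-30,-65,2,160],[95,-60,-65,4,160],[140,-90,-65,6,160],[190,-120,-65,8,160],[240,-150,-65,10.4,160],[290,-180,-65,10.4,160],[340,-215,-65,10.4,160],[390,-245,-65,10.4,160],[430,-270,-65,10.4,160],[460,-290,-65,10.4,160],[460,-290,-65,10.4,160]], newtons=25)

```text
t: 1.6
tcp_pos: [0.5538, -0.1325, 0.2604]
orientation: [-3.123, -0.333, 0.001]
wrist_force: [-0.6, -1.2, 0.0]
width: 0.0317
```

Run:
```python
from h import *
plan([(.553,-.134,.26,12),(.553,-.134,.156,12)])
p,d=get_image('scene');cv2.imwrite('pics/s1.png',cv2.resize(p[130:320,180:400],None,fx=3,fy=3)[...,::-1])
```

```text
tcp [ 0.5538 -0.1325  0.2604] psi 12.15 tilt z [-5.e-04  5.e-04 -1.e+00] w 0.0317 F [-0.59 -1.24  0.03] t 1.6 q6 1.02
[-1.1  1.3  0.4] turn 0.2
[ -1.    1.4 104.4] turn 0.2
```

View pics/s1.png

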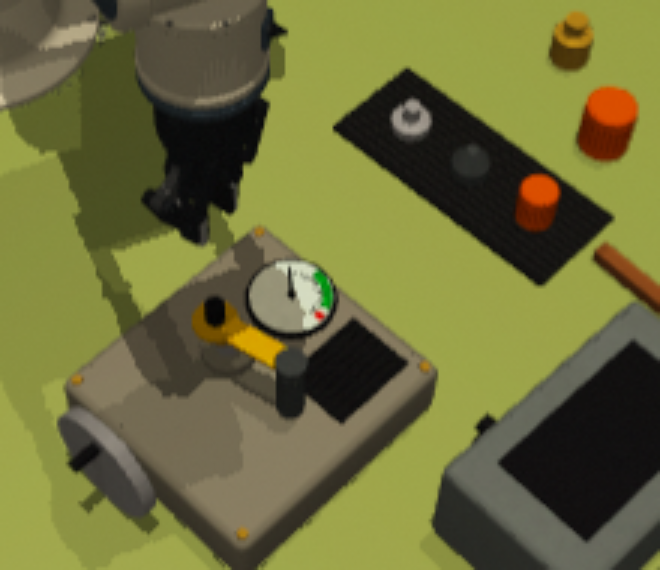

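Emit:
send_rows(commands=[[-1,1,30,0,160],[-1,1,55,0,160],[-1,1,70,0,160],[-1,1,85,0,160],[-1,1,95,0,160],[-1,1,105,0,160],[-1,1,105,0,160]])

```text
t: 2.52
tcp_pos: [0.5519, -0.1356, 0.1553]
orientation: [-3.124, -0.328, 0.001]
wrist_force: [-0.3, 0.4, 0.6]
width: 0.0318
```

```bash
python3 - <<'E'
from h import *
piv=np.array([.6338,-.117]);r=.081
T=[]
for a in np.radians(np.r_[12:112:9]): T.append((*(piv-r*np.array([np.cos(a),np.sin(a)])),.155,np.degrees(a)))
plan(T)
for n in('scene','top'):
    p,d=get_image(n);c=proj(n,[.553,-.134,.16])[0].astype(int);cv2.imwrite(f'pics/{n}2.png',cv2.resize(p[c[1]-60:c[1]+60,c[0]-80:c[0]+80],None,fx=3,fy=3)[...,::-1])
E
python3 -c "
import cv2,numpy as np
cv2.imwrite('pics/m2.png',np.vstack([cv2.imread('pics/%s2.png'%n) for n in('scene','top')])[:600])"
```

```text
tcp [ 0.5519 -0.1356  0.1553] psi 11.99 tilt z [-9.e-04  3.e-04 -1.e+00] w 0.0318 F [-0.3   0.35  0.57] t 2.525 q6 1.02
[ 3.  -1.2  0.3] turn -0.0
[ 4.  11.5  0.3] turn -9.0
[ 7.  23.9  0.3] turn -18.0
[11.8 35.6  0.3] turn -27.0
[18.5 46.4  0.3] turn -36.0
[26.7 56.1  0.3] turn -45.0
[36.4 64.4  0.3] turn -54.0
[47.2 71.   0.3] turn -63.0
[59.  75.9  0.3] turn -72.0
[71.3 78.8  0.2] turn -81.0
[84.  79.8  0.2] turn -90.0
[96.7 78.8  0.2] turn -99.0
```

View pics/m2.png

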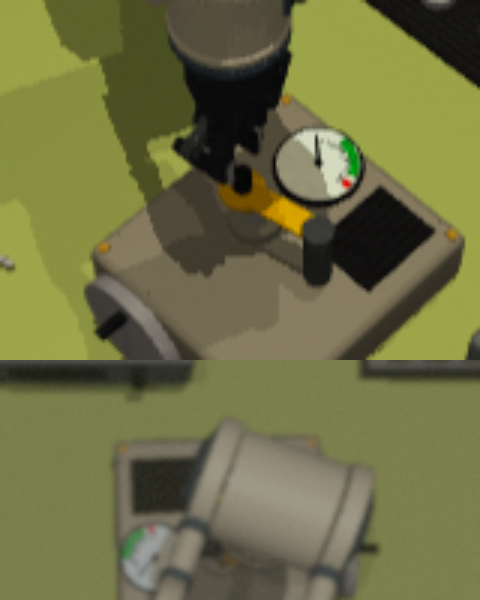

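Run:
```python
from h import *
n='scene'
p,d=get_image(n);c0=proj(n,[.553,-.134,.16])[0].astype(int);x0,y0=c0[0]-40,c0[1]-50
im=cv2.resize(p[y0:y0+80,x0:x0+80],None,fx=7,fy=7,interpolation=cv2.INTER_CUBIC)[...,::-1].copy()
s=get_state();R=Ro.from_rotvec(s['orientation']).as_matrix();q=s['tcp_pos']
for P,col in((q,(255,0,0)),(q+R@[0,.016,0],(0,0,255)),(q+R@[0,-.016,0],(0,255,0)),(q+R@[0,0,-.05],(255,255,0))):
    u=proj(n,P)[0];cv2.circle(im,(int((u[0]-x0)*7),int((u[1]-y0)*7)),4,col,-1)
cv2.imwrite('pics/m3.png',im)
C=cloud(n,d)
g=C[y0:y0+80,x0:x0+80].reshape(-1,3);m=(g[:,2]>.15)&(g[:,2]<.19);print(np.c_[g[m]].round(3)[::6])
```

```text
[[ 0.546 -0.121  0.189]
 [ 0.55  -0.132  0.177]
 [ 0.555 -0.129  0.175]
 [ 0.559 -0.132  0.177]
 [ 0.559 -0.133  0.173]
 [ 0.559 -0.137  0.173]
 [ 0.554 -0.143  0.169]
 [ 0.556 -0.124  0.151]
 [ 0.558 -0.143  0.168]
 [ 0.554 -0.143  0.159]
 [ 0.562 -0.126  0.15 ]
 [ 0.562 -0.133  0.153]
 [ 0.56  -0.142  0.156]
 [ 0.577 -0.125  0.151]
 [ 0.582 -0.123  0.15 ]
 [ 0.585 -0.125  0.151]
 [ 0.599 -0.113  0.15 ]
 [ 0.59  -0.133  0.151]
 [ 0.597 -0.133  0.155]
 [ 0.601 -0.133  0.153]
 [ 0.623 -0.107  0.152]
 [ 0.614 -0.12   0.151]
 [ 0.634 -0.107  0.16 ]
 [ 0.613 -0.13   0.151]
 [ 0.635 -0.107  0.151]
 [ 0.623 -0.125  0.152]
 [ 0.639 -0.108  0.153]
 [ 0.631 -0.122  0.152]
 [ 0.643 -0.108  0.152]
 [ 0.639 -0.119  0.155]
 [ 0.639 -0.126  0.157]
 [ 0.642 -0.122  0.151]]
```

View pics/m3.png

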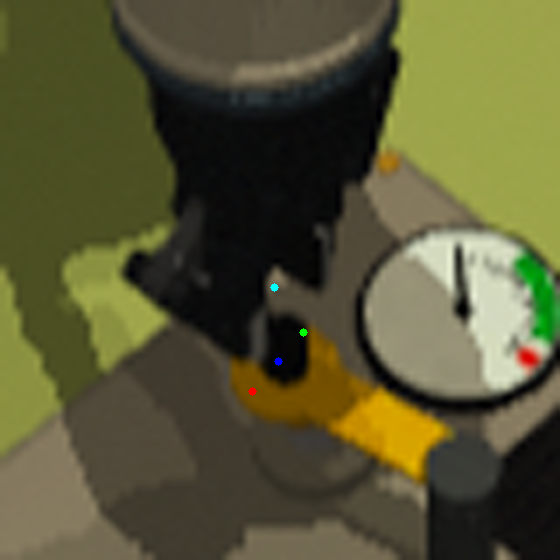

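Emit:
send_rows(commands=[[1,0,6,0,160],[4,11.5,6,-9,160],[7,24,6,-18,160],[12,35.5,6,-27,160],[18.5,46.5,6,-36,160],[26.5,56,6,-45,160],[36.5,64.5,6,-54,160],[47,71,6,-63,160],[59,76,6,-72,160],[71,79,6,-81,160],[77,79.5,6,-85,160],[77,79.5,6,-85,160]])

```text
t: 4.18
tcp_pos: [0.6442, -0.1974, 0.1495]
orientation: [-2.082, -2.353, -0.0]
wrist_force: [-0.2, -1.2, -0.2]
width: 0.0322
```

Run:
```python
from h import *
plan([])
p,d=get_image('scene');cv2.imwrite('pics/s4.png',cv2.resize(p[130:320,180:400],None,fx=3,fy=3)[...,::-1])
```

```text
tcp [ 0.6442 -0.1974  0.1495] psi 96.98 tilt z [-0.e+00  1.e-04 -1.e+00] w 0.0322 F [-0.24 -1.18 -0.15] t 4.175 q6 -0.51
```

View pics/s4.png

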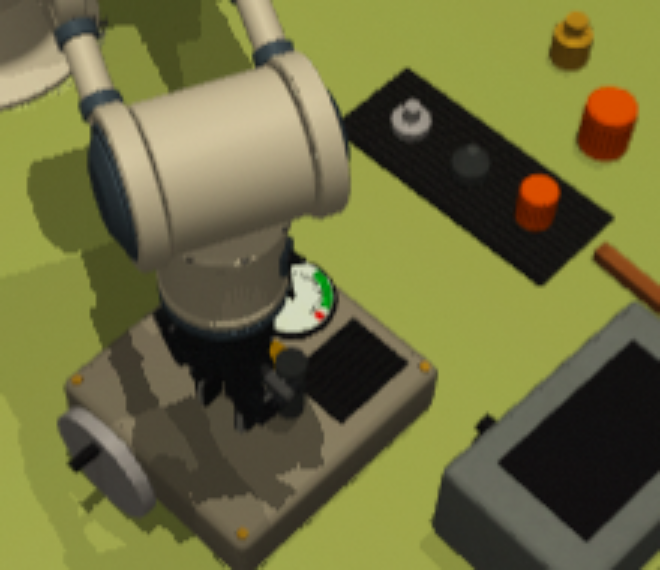

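The arm hides the guard in this view, so I'll raise straight up and head towards the cap, then check both the guard and the stud.

Emit:
send_rows(commands=[[0,0,-30,0,160],[0,0,-70,0,160],[0,0,-110,0,100],[40,0,-110,10,60],[90,0,-110,20,0],[140,0,-110,30,0],[190,0,-110,40,0],[240,0,-110,50,0],[290,0,-110,60,0],[340,0,-110,70,0],[390,0,-110,80,0],[420,0,-110,90,0]])

```text
t: 5.72
tcp_pos: [0.592, 0.2215, 0.2599]
orientation: [-3.136, -0.181, 0.0]
wrist_force: [1.0, -0.5, -0.3]
width: 0.0852
```

Run:
```python
from h import *
for n in('scene','top'):
    p,d=get_image(n);np.savez(f'/tmp/{n}5.npz',p=p,d=d)
    c=proj(n,[.57,-.12,.1])[0].astype(int)
    cv2.imwrite(f'pics/{n}5.png',cv2.resize(p[c[1]-55:c[1]+55,c[0]-65:c[0]+65],None,fx=5,fy=5,interpolation=cv2.INTER_CUBIC)[...,::-1])
    C=cloud(n,d);box=(d>0)&(C[...,0]>.42)&(C[...,0]<.75)&(C[...,1]>-.3)&(C[...,1]<.05)
    for nm,z0,z1 in(('knob',.163,.19),('plate',.141,.16),('stud',.125,.141)):
        m=box&(C[...,2]>z0)&(C[...,2]<z1)
        if m.sum(): print(n,nm,m.sum(),C[m].mean(0).round(4),C[m].min(0).round(3),C[m].max(0).round(3))
plan([])
```

```text
scene knob 45 [ 0.5543 -0.1356  0.1731] [ 0.545 -0.144  0.164] [ 0.564 -0.128  0.18 ]
scene plate 368 [ 0.5899 -0.127   0.1494] [ 0.533 -0.155  0.141] [ 0.644 -0.1    0.158]
scene stud 39 [ 0.6259 -0.1242  0.1328] [ 0.53  -0.273  0.125] [ 0.642 -0.107  0.141]
top knob 22 [ 0.5511 -0.1316  0.1737] [ 0.544 -0.139  0.169] [ 0.559 -0.124  0.18 ]
top plate 225 [ 0.586  -0.1225  0.1493] [ 0.532 -0.152  0.141] [ 0.644 -0.098  0.16 ]
top stud 16 [ 0.5502 -0.1152  0.134 ] [ 0.538 -0.145  0.128] [ 0.591 -0.106  0.141]
tcp [0.5919 0.2221 0.2598] psi 6.73 tilt z [-1.e-04  6.e-04 -1.e+00] w 0.0854 F [ 0.11 -1.05 -0.43] t 5.825 q6 1.72
```

View pics/scene5.png

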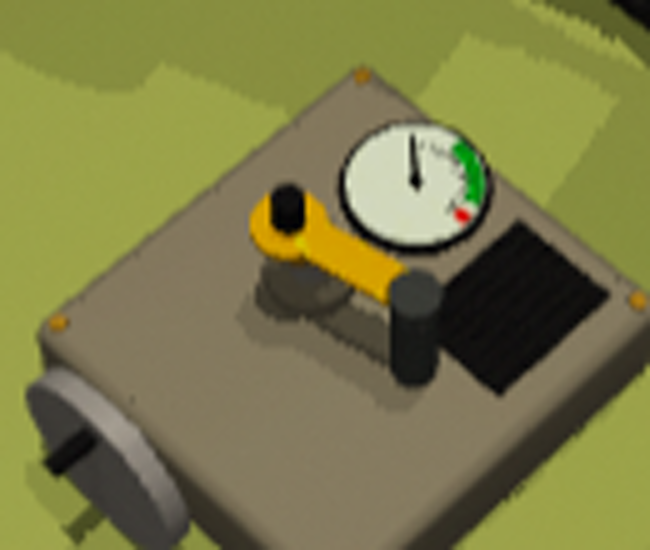

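View pics/top5.png

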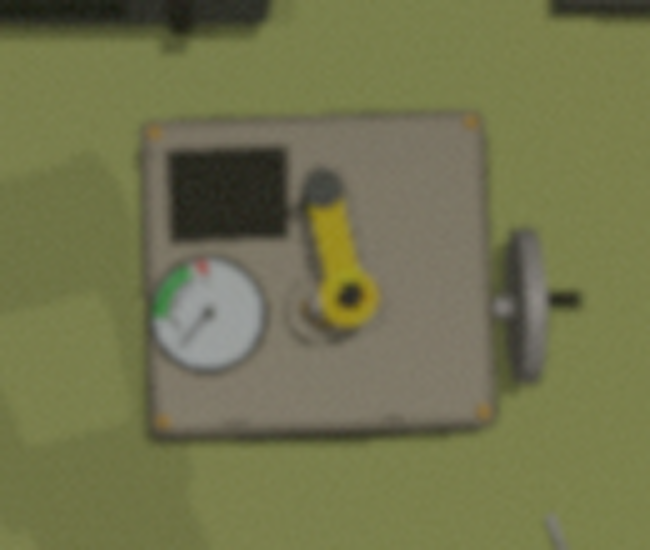

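The guard hasn't moved: the knob is still over the stud at (288,208) in the scene crop. So my assumption about where the fingertips are is wrong, and I'll measure them from depth.

Run:
```python
from h import *
q=np.load('/tmp/scene5.npz');p,d=q['p'],q['d'];n='scene'
C=cloud(n,d);t=get_state()['tcp_pos']
m=(d>0)&(abs(C[...,0]-t[0])<.12)&(abs(C[...,1]-t[1])<.12)&(C[...,2]>.2)
v,u=np.nonzero(m);P=C[m]-t;print(u.min(),u.max(),v.min(),v.max())
o=np.argsort(P[:,2])[:60];print((P[o][::4]*1000).round(0));
c=proj(n,t)[0];print('tcp px',c,'cam',rays(n,[[0,0]])[0])
x0,y0=int(c[0])-60,int(c[1])-70
im=cv2.resize(p[y0:y0+110,x0:x0+120],None,fx=5,fy=5,interpolation=cv2.INTER_CUBIC)[...,::-1].copy()
cv2.circle(im,(int((c[0]-x0)*5),int((c[1]-y0)*5)),4,(255,0,0),-1);cv2.imwrite('pics/m6.png',im)
```

```text
305 416 0 148
[[ -2.  47.  44.]
 [-12.  40.  49.]
 [-15.  40.  51.]
 [-12.  40.  53.]
 [ 11. -54.  56.]
 [ 17. -49.  56.]
 [-12.  39.  57.]
 [ 11. -58.  58.]
 [ -5.  39.  58.]
 [  3. -54.  60.]
 [  6.  42.  61.]
 [ -6.  39.  62.]
 [ -7.  36.  62.]
 [  3.  41.  63.]
 [  5.  43.  63.]]
tcp px [357.77854073 148.21875541] cam [ 1.14038097 -0.61788777  1.35233949]
```

View pics/m6.png

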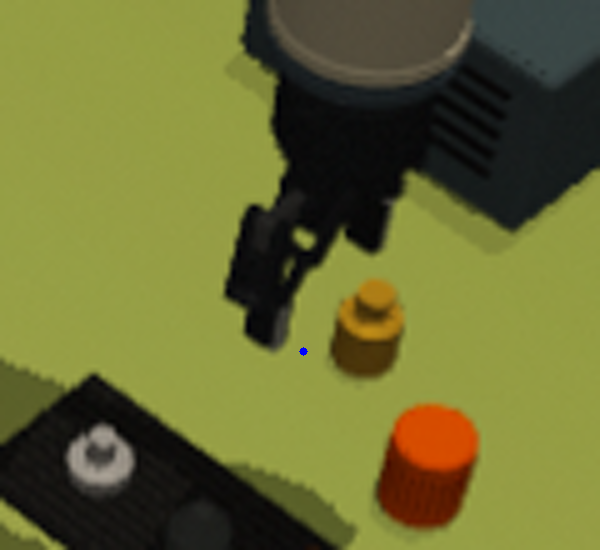

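The fingertips seem to sit well behind where the TCP says they are. I'll shut the gripper in place and measure it.

Emit:
send_rows(commands=[[0,0,0,0,255],[0,0,0,0,255],[0,0,0,0,255],[0,0,0,0,255],[0,0,0,0,255],[0,0,0,0,255]])

```text
t: 6.58
tcp_pos: [0.5929, 0.2194, 0.2599]
orientation: [-3.136, -0.192, 0.0]
wrist_force: [0.1, -0.5, -0.0]
width: -0.0
```

Run:
```python
from h import *
plan([])
n='scene';p,d=get_image(n)
C=cloud(n,d);t=get_state()['tcp_pos']
m=(d>0)&(abs(C[...,0]-t[0])<.12)&(abs(C[...,1]-t[1])<.12)&(C[...,2]>.2)
P=C[m]-t
o=np.argsort(P[:,2])[:60];print((P[o][::4]*1000).round(0));
c=proj(n,t)[0]
x0,y0=int(c[0])-60,int(c[1])-70
im=cv2.resize(p[y0:y0+110,x0:x0+120],None,fx=5,fy=5,interpolation=cv2.INTER_CUBIC)[...,::-1].copy()
for k in(0,.02,.04,.06):
    u=proj(n,t+[0,0,k])[0];cv2.circle(im,(int((u[0]-x0)*5),int((u[1]-y0)*5)),3,(255,0,0),-1)
cv2.imwrite('pics/m7.png',im)
p,d=get_image('top');c=proj('top',t)[0];print(c);x0,y0=int(c[0])-60,int(c[1])-60
im=cv2.resize(p[y0:y0+110,x0:x0+120],None,fx=5,fy=5,interpolation=cv2.INTER_CUBIC)[...,::-1].copy();cv2.circle(im,(int((c[0]-x0)*5),int((c[1]-y0)*5)),3,(255,0,0),-1)
cv2.imwrite('pics/m7t.png',im)
```

```text
tcp [0.5929 0.2194 0.2599] psi 6.99 tilt z [-0.  0. -1.] w -0.0 F [ 0.1  -0.45 -0.03] t 6.575 q6 1.71
[[ -4.  -8.  35.]
 [-12.  -8.  39.]
 [ 10.   2.  42.]
 [ 10.   2.  46.]
 [ 12.  -9.  48.]
 [ -1. -14.  48.]
 [  8. -17.  50.]
 [  8. -13.  52.]
 [ 10.  -8.  54.]
 [ 10.   4.  56.]
 [ -3. -17.  57.]
 [  9.   5.  58.]
 [ -7. -14.  59.]
 [  8. -10.  61.]
 [  5. -16.  63.]]
[208.63654253 181.93493005]
```

View pics/m7.png

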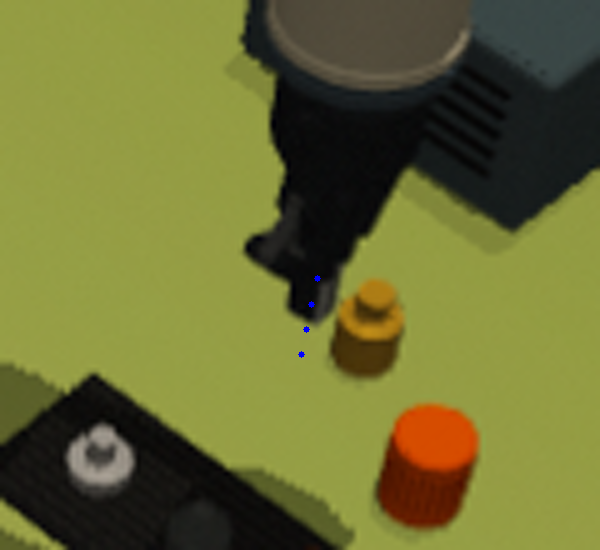

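View pics/m7t.png

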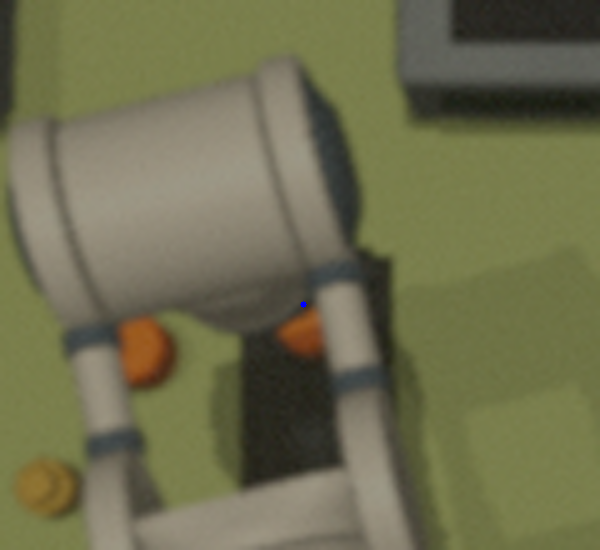

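Run:
```python
from h import *
n='scene';p,d=get_image(n);s=get_state();t=s['tcp_pos'];R=Ro.from_rotvec(s['orientation']).as_matrix()
hsv=cv2.cvtColor(p,cv2.COLOR_RGB2HSV);c=proj(n,t)[0]
m=(hsv[...,2]<75);m[:, :int(c[0])-25]=0;m[:,int(c[0])+15:]=0;m[:int(c[1])-45]=0;m[int(c[1])+5:]=0
k,l,st,_=cv2.connectedComponentsWithStats(m.astype(np.uint8))
i=1+st[1:,4].argmax();v,u=np.nonzero(l==i);
for r in sorted(set(v))[-12:]: print(r,u[v==r].min(),u[v==r].max())
for dz in(25,30,35,40,45):
  for hy in(6,14):
    q=np.array([t+R@np.array([sx*.011,sy*hy/1000,-dz/1000]) for sx in(-1,1) for sy in(-1,1)])
    print(dz,hy,proj(n,q).round(1).tolist())
```

```text
130 348 365
131 350 364
132 351 364
133 353 364
134 355 364
135 355 363
136 355 363
137 355 363
138 355 363
139 355 363
140 356 362
141 357 361
25 6 [[356.5, 139.4], [354.0, 141.9], [363.3, 143.4], [360.8, 145.9]]
25 14 [[358.2, 137.7], [352.3, 143.7], [365.0, 141.7], [359.1, 147.6]]
30 6 [[356.8, 138.1], [354.2, 140.7], [363.6, 142.1], [361.0, 144.7]]
30 14 [[358.5, 136.5], [352.5, 142.4], [365.3, 140.4], [359.3, 146.4]]
35 6 [[357.0, 136.9], [354.4, 139.4], [363.9, 140.8], [361.3, 143.4]]
35 14 [[358.7, 135.2], [352.7, 141.1], [365.5, 139.1], [359.6, 145.1]]
40 6 [[357.3, 135.6], [354.7, 138.1], [364.1, 139.5], [361.6, 142.1]]
40 14 [[359.0, 133.9], [353.0, 139.8], [365.8, 137.8], [359.8, 143.8]]
45 6 [[357.5, 134.3], [354.9, 136.8], [364.4, 138.2], [361.8, 140.8]]
45 14 [[359.2, 132.6], [353.2, 138.5], [366.1, 136.5], [360.1, 142.5]]
```

Run:
```python
from h import *
plan([(.553,-.1345,.22,12),(.553,-.1345,.114,12)])
```

```text
tcp [0.5929 0.2194 0.2599] psi 6.99 tilt z [ 0.  0. -1.] w 0.0001 F [ 0.13 -0.01 -0.66] t 6.725 q6 1.71
[-82.7 346.4  39.9] turn -5.0
[-82.7 346.4 145.9] turn -5.0
```

Emit:
send_rows(commands=[[-10,45,0,0,160],[-25,100,0,-2,160],[-40,155,5,-4,160],[-55,210,10,-5,160],[-65,260,20,-5,160],[-75,310,30,-5,160],[-83,346,40,-5,160],[-83,346,65,-5,160],[-83,346,90,-5,160],[-83,346,110,-5,160],[-83,346,120,-5,160],[-83,346,130,-5,160]])

```text
t: 8.22
tcp_pos: [0.5529, -0.1342, 0.1298]
orientation: [3.124, 0.328, 0.001]
wrist_force: [-0.7, 0.6, -0.7]
width: 0.032
```

Emit:
send_rows(commands=[[0,0,6,0,160],[0,0,12,0,160],[0,0,16,0,160],[0,0,16,0,160]])

```text
t: 8.72
tcp_pos: [0.5525, -0.1341, 0.1138]
orientation: [-3.124, -0.328, 0.0]
wrist_force: [0.7, 0.3, 1.0]
width: 0.0321
```

Run:
```python
from h import *
n='scene'
p,d=get_image(n);c0=proj(n,[.553,-.134,.16])[0].astype(int);x0,y0=c0[0]-40,c0[1]-50
im=cv2.resize(p[y0:y0+80,x0:x0+80],None,fx=7,fy=7,interpolation=cv2.INTER_CUBIC)[...,::-1].copy()
cv2.imwrite('pics/m8.png',im)
piv=np.array([.6338,-.117]);r=.081
plan([(*(piv-r*np.array([np.cos(a),np.sin(a)])),.114,np.degrees(a)) for a in np.radians(np.r_[12:112:9])])
```

```text
tcp [ 0.5527 -0.1342  0.114 ] psi 11.99 tilt z [ 1.e-04 -0.e+00 -1.e+00] w 0.0318 F [-0.6  -0.03  0.18] t 8.775 q6 1.02
[ 1.9  0.1 -0. ] turn -0.0
[ 2.9 12.8 -0. ] turn -9.0
[ 5.9 25.1 -0. ] turn -18.0
[10.8 36.9 -0. ] turn -27.0
[17.4 47.7 -0. ] turn -36.0
[25.7 57.4 -0. ] turn -45.0
[35.3 65.6 -0. ] turn -54.0
[46.2 72.3 -0. ] turn -63.0
[57.9 77.1 -0. ] turn -72.0
[70.3 80.1 -0. ] turn -81.0
[82.9 81.1 -0. ] turn -90.0
[95.6 80.1 -0. ] turn -99.0
```

View pics/m8.png

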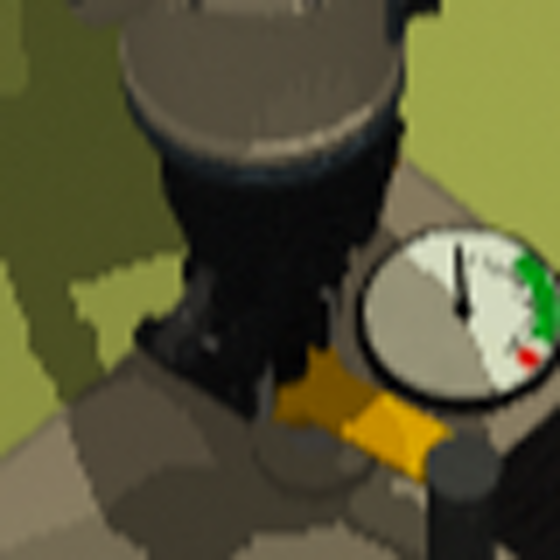

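The fingers now straddle the knob, just above the plate. I'll sweep it round.

Emit:
send_rows(commands=[[1,4,-2,0,160],[3,13,-2,-9,160],[6,25,-2,-18,160],[11,37,-2,-27,160],[17.5,47.5,-2,-36,160],[25.5,57.5,-2,-45,160],[35.5,65.5,-2,-54,160],[46,72,-2,-63,160],[58,77,-2,-72,160],[70,80,-2,-81,160],[79,81,-2,-87,160],[79,81,-2,-87,160]])

```text
t: 10.28
tcp_pos: [0.6472, -0.1971, 0.116]
orientation: [2.041, 2.388, 0.0]
wrist_force: [-0.2, 0.2, 0.1]
width: 0.0318
```

Run:
```python
from h import *
plan([])
p,d=get_image('scene');cv2.imwrite('pics/s9.png',cv2.resize(p[130:320,180:400],None,fx=3,fy=3)[...,::-1])
```

```text
tcp [ 0.6472 -0.1971  0.116 ] psi 98.97 tilt z [ 4.e-04 -2.e-04 -1.e+00] w 0.0318 F [-0.23  0.21  0.12] t 10.275 q6 -0.54
```

View pics/s9.png

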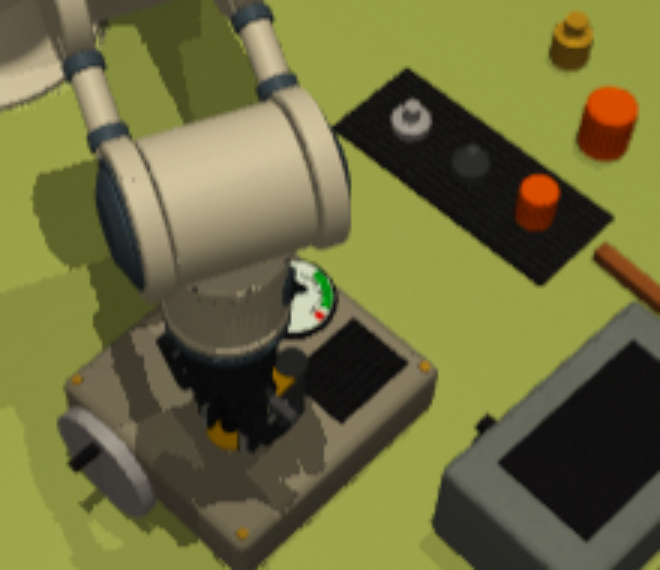

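Emit:
send_rows(commands=[[0,0,-30,0,160],[0,0,-70,0,160],[0,0,-115,0,100],[40,3,-115,10,60],[90,6,-115,20,0],[140,10,-115,30,0],[190,14,-115,40,0],[240,18,-115,50,0],[290,22,-115,60,0],[340,26,-115,70,0],[390,30,-115,80,0],[420,32,-115,90,0]])

```text
t: 11.82
tcp_pos: [0.612, 0.2249, 0.2311]
orientation: [-3.133, -0.235, -0.0]
wrist_force: [0.6, 0.9, -0.0]
width: 0.0852
```

Run:
```python
from h import *
for n in('scene','top'):
    p,d=get_image(n);np.savez(f'/tmp/{n}10.npz',p=p,d=d)
    c=proj(n,[.57,-.12,.1])[0].astype(int)
    cv2.imwrite(f'pics/{n}10.png',cv2.resize(p[c[1]-55:c[1]+55,c[0]-65:c[0]+65],None,fx=5,fy=5,interpolation=cv2.INTER_CUBIC)[...,::-1])
    print(n,c)
    C=cloud(n,d);box=(d>0)&(C[...,0]>.42)&(C[...,0]<.75)&(C[...,1]>-.3)&(C[...,1]<.05)
    for nm,z0,z1 in(('knob',.163,.19),('plate',.141,.16)):
        m=box&(C[...,2]>z0)&(C[...,2]<z1)
        if m.sum(): print(n,nm,m.sum(),C[m].mean(0).round(4),C[m].min(0).round(3),C[m].max(0).round(3))
    m=box&(abs(C[...,0]-.553)<.04)&(abs(C[...,1]+.12)<.04)&(C[...,2]>.126)
    v,u=np.nonzero(m);print('stud',m.sum(),onplane(n,[[u.mean(),v.mean()]],.135),C[m].mean(0),C[m].min(0),C[m].max(0))
    print(np.c_[u,v,(C[m]*1000).round(0)].astype(int).tolist())
plan([(.6115,.2498,.226,2)])
```

```text
scene [259 247]
scene knob 49 [ 0.6401 -0.1951  0.1741] [ 0.63  -0.202  0.164] [ 0.648 -0.186  0.18 ]
scene plate 392 [ 0.6361 -0.1599  0.1506] [ 0.551 -0.215  0.141] [ 0.66  -0.101  0.159]
stud 57 [[ 0.55304928 -0.12063308  0.135     ]] [ 0.55170093 -0.11949291  0.13222214] [ 0.53968452 -0.12921911  0.12621234] [ 0.56182806 -0.10738557  0.14140349]
[[254, 233, 543, -116, 137], [255, 233, 543, -113, 134], [256, 233, 542, -108, 127], [253, 234, 540, -118, 131], [254, 234, 543, -116, 133], [255, 234, 546, -115, 135], [256, 234, 551, -116, 141], [257, 234, 550, -111, 135], [258, 234, 550, -108, 133], [252, 235, 540, -121, 130], [253, 235, 544, -121, 133], [254, 235, 546, -119, 134], [255, 235, 548, -118, 135], [256, 235, 550, -115, 134], [257, 235, 552, -114, 136], [258, 235, 553, -111, 134], [259, 235, 553, -107, 130], [251, 236, 540, -124, 128], [252, 236, 542, -123, 129], [253, 236, 549, -125, 139], [254, 236, 550, -122, 136], [255, 236, 551, -120, 135], [256, 236, 554, -119, 137], [257, 236, 555, -117, 137], [258, 236, 555, -113, 132], [259, 236, 555, -109, 129], [251, 237, 542, -12
[... 1565 characters left out ...]
 200, 549, -110, 133], [307, 200, 548, -113, 137], [308, 200, 548, -117, 139], [309, 200, 549, -121, 130], [310, 200, 549, -125, 130], [305, 201, 546, -107, 128], [306, 201, 545, -110, 131], [307, 201, 545, -114, 135], [308, 201, 545, -117, 139], [309, 201, 545, -120, 139], [310, 201, 545, -125, 130], [305, 202, 542, -107, 129], [306, 202, 542, -111, 127], [307, 202, 542, -114, 130], [308, 202, 541, -117, 136], [309, 202, 541, -120, 138], [310, 202, 541, -124, 138], [307, 203, 538, -114, 131], [308, 203, 538, -117, 132], [309, 203, 538, -121, 129]]
tcp [0.6118 0.2255 0.2309] psi 8.69 tilt z [-0.e+00  6.e-04 -1.e+00] w 0.0853 F [ 0.06 -0.19  0.18] t 11.925 q6 1.68
[  3.3 -24.    4.9] turn 6.7
```

View pics/scene10.png

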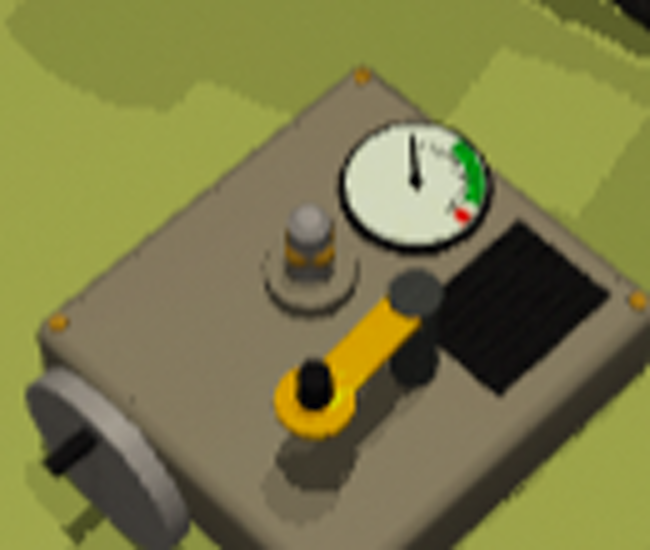

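View pics/top10.png

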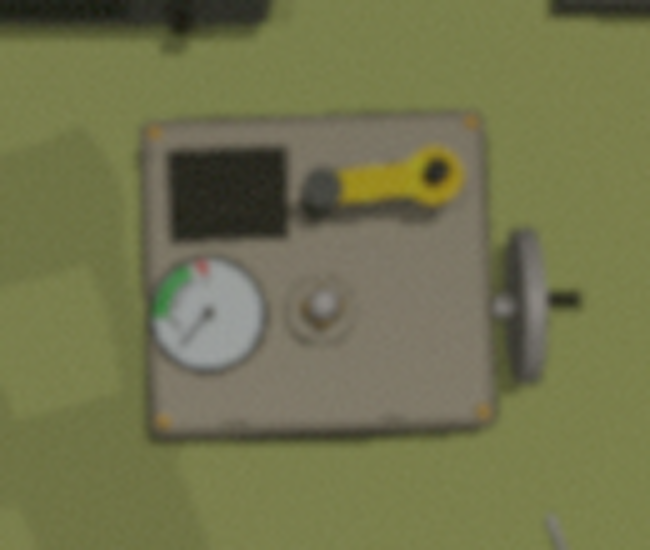

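The guard is fully aside, with its knob at scene crop (315,383), about 1.6 rad, and the stud is clear at (310,220). Next I'll line up over the cap and go down part way.

Emit:
send_rows(commands=[[3,-24,5,6.7,0],[3,-24,60,6.7,0],[3,-24,110,6.7,0],[3,-24,150,6.7,0],[3,-24,180,6.7,0],[3,-24,195,6.7,0],[3,-24,195,6.7,0]])

```text
t: 12.8
tcp_pos: [0.6117, 0.2464, 0.0356]
orientation: [3.141, 0.062, -0.002]
wrist_force: [-0.2, 0.6, 0.2]
width: 0.0852
```

Run:
```python
from h import *
plan([(.6115,.2498,-.027,2)])
n='scene';p,d=get_image(n);c=proj(n,[.611,.25,.05])[0].astype(int)
cv2.imwrite('pics/s11.png',cv2.resize(p[c[1]-60:c[1]+40,c[0]-55:c[0]+55],None,fx=5,fy=5,interpolation=cv2.INTER_CUBIC)[...,::-1])
```

```text
tcp [0.6117 0.2464 0.0356] psi 2.27 tilt z [-1.e-03 -4.e-04 -1.e+00] w 0.0852 F [-0.18  0.58  0.2 ] t 12.8 q6 1.82
[ 0.  -3.4 62.6] turn 0.3
```

View pics/s11.png

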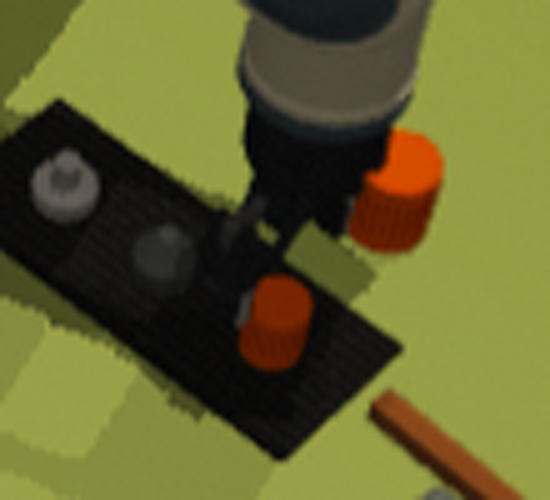

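Emit:
send_rows(commands=[[0,-3.4,15,0.3,0],[0,-3.4,30,0.3,0],[0,-3.4,42,0.3,0],[0,-3.4,50,0.3,0],[0,-3.4,55,0.3,0],[0,-3.4,55,0.3,0]])

```text
t: 13.6
tcp_pos: [0.6117, 0.2504, -0.0194]
orientation: [3.141, 0.055, -0.0]
wrist_force: [0.3, -0.1, -0.1]
width: 0.0854
```

Run:
```python
from h import *
plan([(.6115,.2498,-.027,2)])
n='scene';p,d=get_image(n);c=proj(n,[.611,.25,.05])[0].astype(int)
cv2.imwrite('pics/s12.png',cv2.resize(p[c[1]-45:c[1]+35,c[0]-45:c[0]+45],None,fx=7,fy=7,interpolation=cv2.INTER_CUBIC)[...,::-1])
C=cloud(n,d);q=C[c[1]-45:c[1]+35,c[0]-45:c[0]+45];pp=cv2.cvtColor(p,cv2.COLOR_RGB2HSV)[c[1]-45:c[1]+35,c[0]-45:c[0]+45]
m=(pp[...,2]<60)&(q[...,2]>.015)&(abs(q[...,0]-.6115)<.014)&(abs(abs(q[...,1]-.25)-.05)<.02)
P=q[m];P=P[np.argsort(P[:,2])];print((P[:40:3]*1000).round(0))
```

```text
tcp [ 0.6117  0.2504 -0.0194] psi 1.99 tilt z [-3.e-04 -1.e-04 -1.e+00] w 0.0854 F [ 0.3  -0.05 -0.09] t 13.6 q6 1.83
[-0.2  0.6  7.6] turn -0.0
[[619. 298.  15.]
 [617. 293.  28.]
 [614. 291.  32.]
 [622. 203.  34.]
 [610. 194.  36.]
 [607. 289.  38.]
 [618. 194.  38.]
 [607. 192.  39.]
 [612. 291.  40.]
 [610. 193.  41.]
 [619. 196.  43.]
 [617. 193.  44.]
 [614. 192.  46.]
 [622. 200.  48.]]
```

View pics/s12.png

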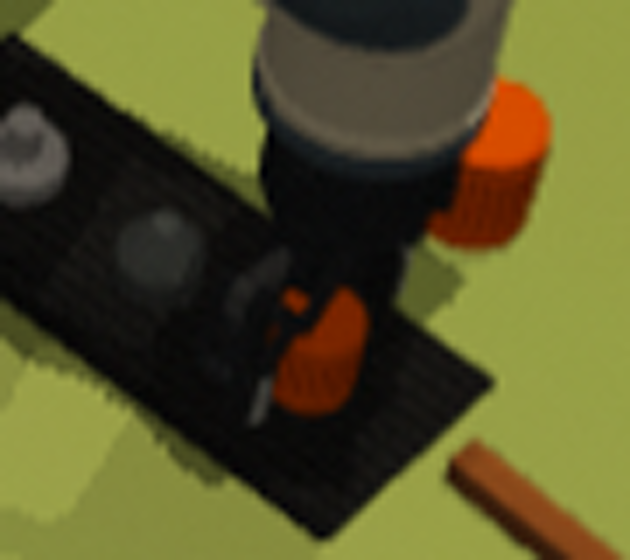

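Emit:
send_rows(commands=[[0,0,7,0,0],[0,0,7,0,60],[0,0,7,0,255],[0,0,7,0,255],[0,0,7,0,255],[0,0,7,0,255],[0,0,7,0,255],[0,0,7,0,255]], newtons=60)

```text
t: 14.65
tcp_pos: [0.612, 0.2505, -0.0256]
orientation: [-3.141, -0.055, -0.001]
wrist_force: [-1.0, -0.4, 5.0]
width: 0.0389
```

Emit:
send_rows(commands=[[0,0,-15,0,255],[0,0,-50,0,255],[0,0,-100,0,255],[0,0,-150,0,255],[0,0,-180,0,255],[0,0,-180,0,255]])

```text
t: 15.4
tcp_pos: [0.6132, 0.2509, 0.1575]
orientation: [-3.14, -0.055, -0.008]
wrist_force: [0.3, 0.3, -1.0]
width: 0.0392
```

Run:
```python
from h import *
plan([(.5515,-.119,.153,2)])
n='scene';p,d=get_image(n);c=proj(n,[.611,.25,.2])[0].astype(int)
cv2.imwrite('pics/s13.png',cv2.resize(p[c[1]-60:c[1]+60,c[0]-60:c[0]+60],None,fx=5,fy=5,interpolation=cv2.INTER_CUBIC)[...,::-1])
C=cloud(n,d);m=(cv2.inRange(cv2.cvtColor(p,cv2.COLOR_RGB2HSV),(3,150,60),(15,255,255))>0)&(C[...,2]>.1)&(abs(C[...,1]-.25)<.06)&(abs(C[...,0]-.61)<.06)
P=C[m];print(m.sum(),np.percentile(P,[2,50,98],axis=0).round(3))
```

```text
tcp [0.6132 0.2509 0.1575] psi 1.99 tilt z [ 0.0052  0.0016 -1.    ] w 0.0392 F [ 0.27  0.33 -0.97] t 15.4 q6 1.83
[-74.5 367.6   3.6] turn -0.0
121 [[0.609 0.227 0.195]
 [0.627 0.241 0.229]
 [0.635 0.266 0.26 ]]
```

View pics/s13.png

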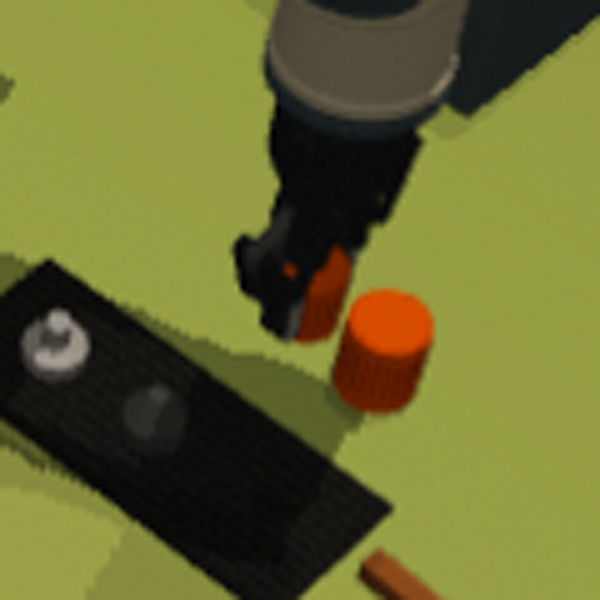

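Emit:
send_rows(commands=[[-5,20,-10,0,255],[-14,60,-15,0,255],[-24,110,-15,0,255],[-34,160,-15,0,255],[-44,210,-15,0,255],[-54,260,-15,0,255],[-63,305,-15,0,255],[-70,340,-15,0,255],[-74,360,-10,0,255],[-74.5,367.5,0,0,255],[-74.5,367.5,0,0,255],[-74.5,367.5,0,0,255]])

```text
t: 16.95
tcp_pos: [0.5501, -0.1184, 0.1537]
orientation: [-3.141, -0.056, 0.001]
wrist_force: [-0.7, -0.4, -0.3]
width: 0.0387
```

Run:
```python
from h import *
plan([(.5515,-.119,.12,2)])
n='scene';p,d=get_image(n);c=proj(n,[.5515,-.119,.16])[0].astype(int);print(c)
t=get_state()['tcp_pos']
x0,y0=c[0]-40,c[1]-40;f=7
im=cv2.resize(p[y0:y0+80,x0:x0+80],None,fx=f,fy=f,interpolation=cv2.INTER_CUBIC)[...,::-1].copy()
a=np.linspace(0,2*np.pi,40)
def ring(cx,cy,z,r,col):
    for u in proj(n,np.c_[cx+r*np.cos(a),cy+r*np.sin(a),0*a+z]): cv2.circle(im,(int((u[0]-x0+.5)*f),int((u[1]-y0+.5)*f)),1,col,-1)
ring(t[0],t[1],t[2]+.032,.020,(255,0,0))
ring(.5515,-.119,.135,.007,(0,0,255));ring(.5515,-.119,.128,.012,(0,0,255))
ring(.5515,-.119,.085,.012,(0,255,255))
cv2.imwrite('pics/s14.png',im)
a0=np.load('/tmp/scene10.npz')['p'];p=a0
im=cv2.resize(p[y0:y0+80,x0:x0+80],None,fx=f,fy=f,interpolation=cv2.INTER_CUBIC)[...,::-1].copy()
ring(.5515,-.119,.135,.007,(0,0,255));ring(.5515,-.119,.128,.012,(255,0,255));ring(.5515,-.119,.085,.012,(0,255,255))
cv2.imwrite('pics/s14b.png',im)
n='top';p=np.load('/tmp/top10.npz')['p'];c=proj(n,[.5515,-.119,.13])[0].astype(int);x0,y0=c[0]-30,c[1]-30;f=9
im=cv2.resize(p[y0:y0+60,x0:x0+60],None,fx=f,fy=f,interpolation=cv2.INTER_CUBIC)[...,::-1].copy()
ring(.5515,-.119,.135,.007,(0,0,255));ring(.5515,-.119,.085,.012,(0,255,255))
cv2.imwrite('pics/s14c.png',im)
```

```text
tcp [ 0.5501 -0.1184  0.1537] psi 2.05 tilt z [-5.e-04  4.e-04 -1.e+00] w 0.0387 F [-0.69 -0.42 -0.27] t 16.95 q6 1.22
[ 1.4  0.7 33.7] turn 0.0
[255 231]
```

View pics/s14.png

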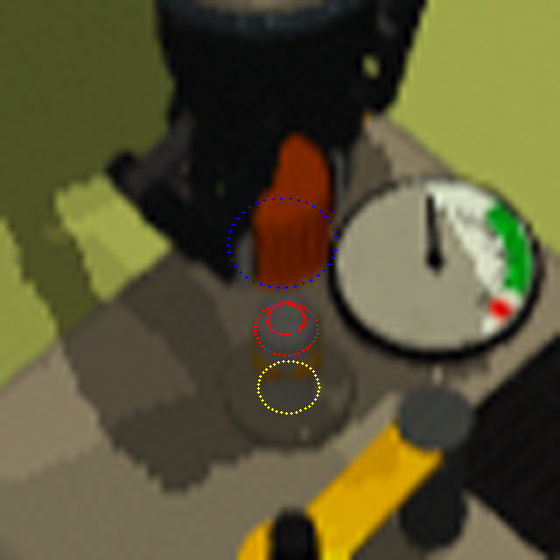

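View pics/s14b.png

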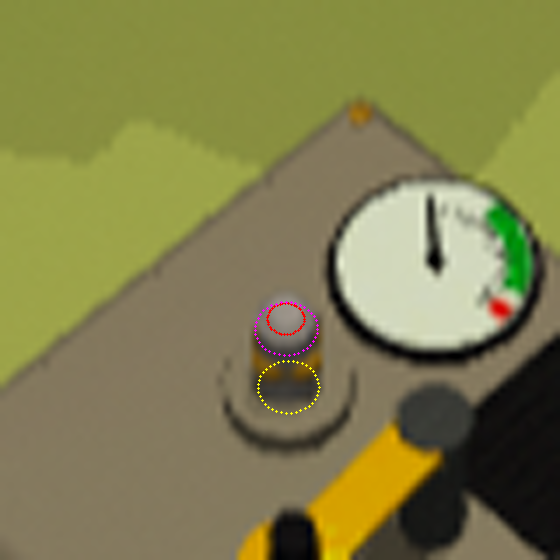

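View pics/s14c.png

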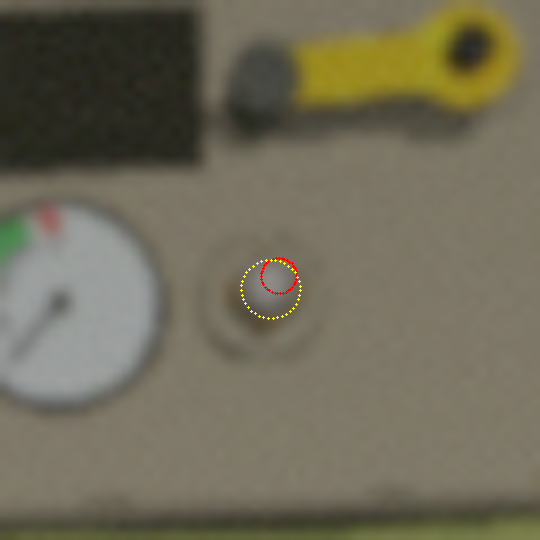

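Emit:
send_rows(commands=[[0,-1.5,10,0,255],[0,-1.5,22,0,255],[0,-1.5,32,0,255],[0,-1.5,40,0,255],[0,-1.5,45,0,255],[0,-1.5,48,0,255],[0,-1.5,48,0,255]], newtons=80)

```text
t: 17.88
tcp_pos: [0.55, -0.1179, 0.1058]
orientation: [-3.141, -0.055, 0.0]
wrist_force: [-0.0, -0.2, -0.3]
width: 0.0384
```

Emit:
send_rows(commands=[[0,0,2,0,255],[0,0,4,0,255],[0,0,6,0,255],[0,0,8,0,255],[0,0,10,0,255],[0,0,10,0,255]])

```text
t: 18.62
tcp_pos: [0.5502, -0.1179, 0.096]
orientation: [-3.141, -0.055, -0.001]
wrist_force: [-1.6, 1.5, 6.2]
width: 0.0386
```

```bash
cat > v.py <<'E'
from h import *
import sys
plan([])
n='scene';p,d=get_image(n);x0,y0=215,191;f=7
cv2.imwrite(sys.argv[1],cv2.resize(p[y0:y0+80,x0:x0+80],None,fx=f,fy=f,interpolation=cv2.INTER_CUBIC)[...,::-1])
E
python3 v.py pics/s15.png
```

```text
tcp [ 0.5502 -0.1179  0.096 ] psi 1.99 tilt z [ 3.e-04  1.e-04 -1.e+00] w 0.0386 F [-1.62  1.45  6.19] t 18.625 q6 1.22
```

View pics/s15.png

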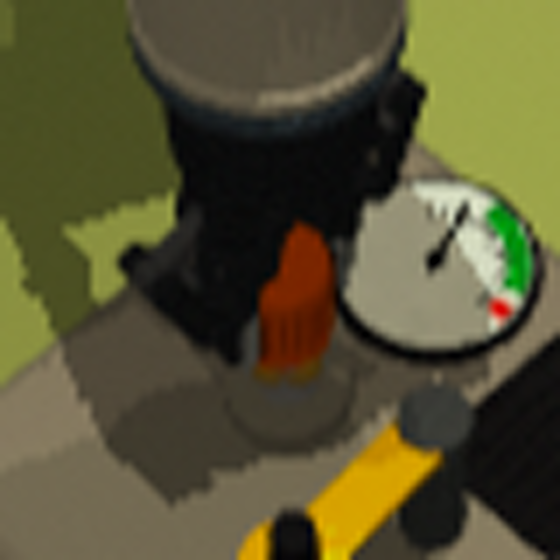

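The needle is at about 2 mm with 6 N and a side load of (-1.6,+1.5) N, so the lip is riding on the stud's chamfer. I'll ease up and shift towards -x, +y.

Emit:
send_rows(commands=[[0,0,-4,0,255],[-1,-1,-6,0,255],[-1.7,-1.7,-6,0,255],[-1.7,-1.7,-4,0,255],[-1.7,-1.7,-2,0,255],[-1.7,-1.7,0,0,255],[-1.7,-1.7,0,0,255],[-1.7,-1.7,0,0,255]])

```text
t: 19.68
tcp_pos: [0.5483, -0.1162, 0.0958]
orientation: [-3.141, -0.054, 0.0]
wrist_force: [1.5, 2.1, -1.6]
width: 0.0389
```

Emit:
send_rows(commands=[[0,0,2,0,255],[0,0,4,0,255],[0,0,6,0,255],[0,0,8,0,255],[0,0,8,0,255]])

```text
t: 20.3
tcp_pos: [0.5483, -0.1162, 0.0877]
orientation: [-3.141, -0.055, 0.0]
wrist_force: [2.5, 1.2, -2.0]
width: 0.0386
```

```bash
python3 v.py pics/s16.png
```

```text
tcp [ 0.5483 -0.1162  0.0877] psi 1.99 tilt z [-1.e-04  1.e-04 -1.e+00] w 0.0386 F [ 2.46  1.18 -2.05] t 20.3 q6 1.22
```

View pics/s16.png

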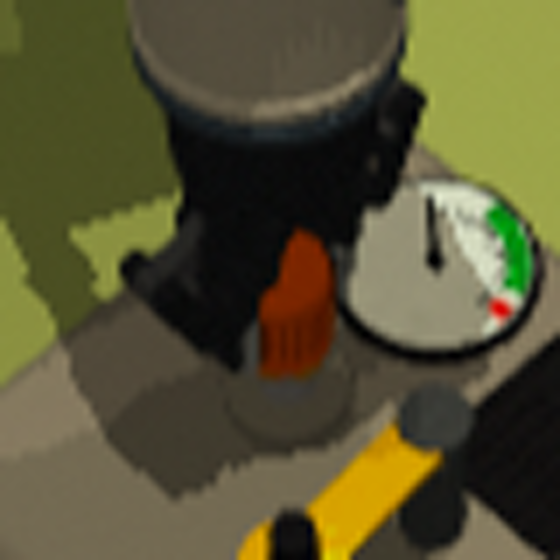

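Emit:
send_rows(commands=[[0.4,0.4,2,0,255],[0.4,0.4,4,0,255],[0.4,0.4,6,0,255],[0.4,0.4,7,0,255],[0.4,0.4,7,0,255]])

```text
t: 20.98
tcp_pos: [0.5487, -0.1166, 0.0809]
orientation: [-3.141, -0.054, -0.0]
wrist_force: [1.2, 2.4, 3.8]
width: 0.0389
```

Emit:
send_rows(commands=[[0,0,1,0,255],[0,0,2,0,255],[0,0,2,0,255]])

```text
t: 21.35
tcp_pos: [0.5489, -0.1166, 0.079]
orientation: [3.141, 0.055, 0.001]
wrist_force: [1.4, 3.5, 6.5]
width: 0.0386
```

Emit:
send_rows(commands=[[0,0,1,0,255],[0,0,2,0,255],[0,0,2,0,255]])

```text
t: 21.72
tcp_pos: [0.5492, -0.1167, 0.0772]
orientation: [3.141, 0.055, 0.002]
wrist_force: [1.8, 3.6, 7.5]
width: 0.0388
```

```bash
python3 v.py pics/s17.png
```

```text
tcp [ 0.5492 -0.1167  0.0772] psi 1.99 tilt z [ 1.e-03 -1.e-04 -1.e+00] w 0.0388 F [1.76 3.62 7.53] t 21.725 q6 1.22
```

View pics/s17.png

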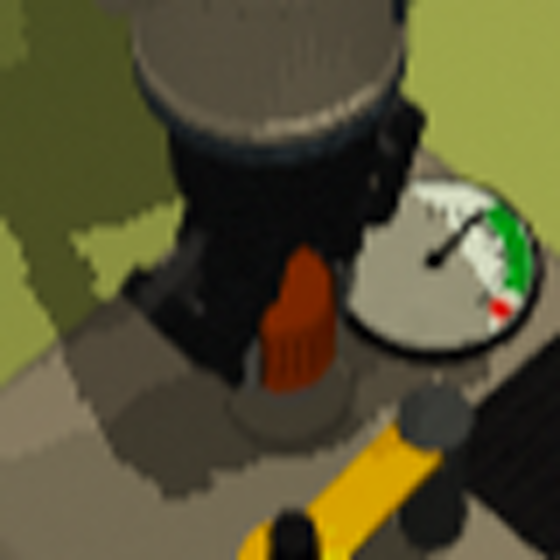

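The lip is on the balls and the needle is at about 3.7 mm. I'll trim the side load and carry on.

Emit:
send_rows(commands=[[0.4,-0.8,0,0,255],[0.4,-0.8,1,0,255],[0.4,-0.8,1,0,255]])

```text
t: 22.15
tcp_pos: [0.5494, -0.1158, 0.0762]
orientation: [3.141, 0.055, 0.001]
wrist_force: [0.4, 3.2, 8.8]
width: 0.0388
```

Emit:
send_rows(commands=[[0,0,1,0,255],[0,0,1,0,255]])

```text
t: 22.4
tcp_pos: [0.5494, -0.1159, 0.0753]
orientation: [3.141, 0.055, 0.001]
wrist_force: [1.0, 3.0, 10.8]
width: 0.0384
```

Emit:
send_rows(commands=[[0,0,1,0,255],[0,0,1,0,255]])

```text
t: 22.65
tcp_pos: [0.5495, -0.116, 0.0743]
orientation: [3.141, 0.055, 0.002]
wrist_force: [0.3, 3.3, 11.3]
width: 0.0387
```

```bash
python3 v.py pics/s18.png
```

```text
tcp [ 0.5495 -0.116   0.0743] psi 1.99 tilt z [ 1.e-03 -3.e-04 -1.e+00] w 0.0387 F [ 0.28  3.32 11.33] t 22.65 q6 1.22
```

View pics/s18.png

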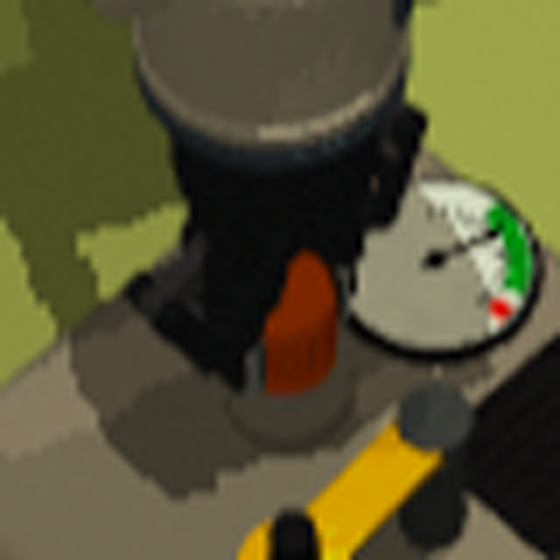

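Emit:
send_rows(commands=[[0,-0.5,1,0,255],[0,-0.5,1,0,255]])

```text
t: 22.95
tcp_pos: [0.5495, -0.1156, 0.0734]
orientation: [3.141, 0.055, 0.002]
wrist_force: [0.7, 3.0, 9.7]
width: 0.0389
```

Emit:
send_rows(commands=[[0,0,1,0,255],[0,0,1,0,255]])

```text
t: 23.2
tcp_pos: [0.5488, -0.1154, 0.0716]
orientation: [3.141, 0.055, -0.001]
wrist_force: [2.4, 1.0, -6.3]
width: 0.0387
```

```bash
python3 v.py pics/s19.png
```

```text
tcp [ 0.5488 -0.1154  0.0716] psi 1.99 tilt z [-5.e-04 -0.e+00 -1.e+00] w 0.0387 F [ 2.43  0.97 -6.27] t 23.2 q6 1.22
```

View pics/s19.png

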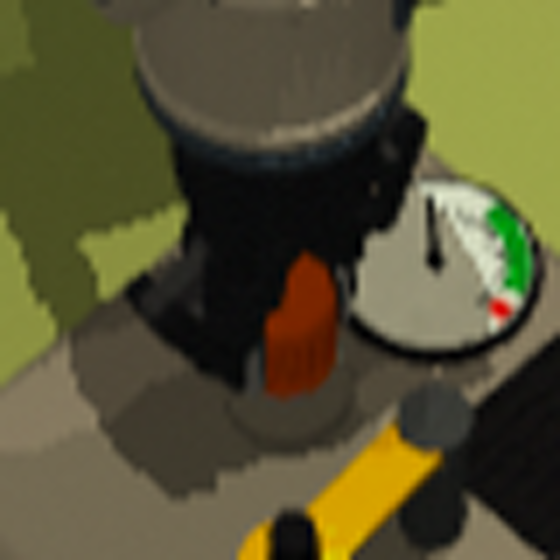

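It clicked: force dropped and the needle is back at zero. Now pressing on.

Emit:
send_rows(commands=[[0,0,1,0,255],[0,0,2,0,255],[0,0,3,0,255],[0,0,4,0,255],[0,0,4,0,255]])

```text
t: 23.88
tcp_pos: [0.5491, -0.1154, 0.068]
orientation: [3.141, 0.055, 0.0]
wrist_force: [0.3, 1.5, 3.7]
width: 0.0388
```

```bash
python3 v.py pics/s20.png
```

```text
tcp [ 0.5491 -0.1154  0.068 ] psi 1.99 tilt z [ 2.e-04 -1.e-04 -1.e+00] w 0.0388 F [0.31 1.46 3.73] t 23.875 q6 1.22
```

View pics/s20.png

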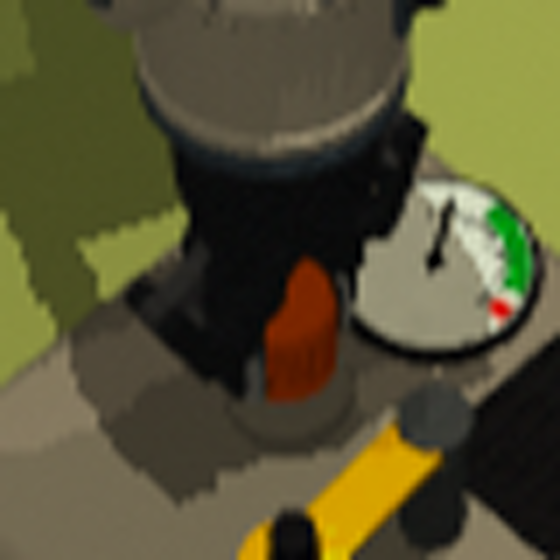

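Emit:
send_rows(commands=[[0,0,1,0,255],[0,0,2,0,255],[0,0,3,0,255],[0,0,4,0,255],[0,0,5,0,255],[0,0,6,0,255],[0,0,6,0,255],[0,0,6,0,255]])

```text
t: 24.92
tcp_pos: [0.5491, -0.1154, 0.0624]
orientation: [3.141, 0.055, 0.001]
wrist_force: [-2.5, 2.0, 13.3]
width: 0.0384
```

```bash
python3 v.py pics/s21.png
python3 - <<'E'
from h import *
p,d=get_image('top');c=proj('top',[.57,-.12,.1])[0].astype(int)
cv2.imwrite('pics/t21.png',cv2.resize(p[c[1]-55:c[1]+55,c[0]-65:c[0]+65],None,fx=5,fy=5,interpolation=cv2.INTER_CUBIC)[...,::-1])
E
```

```text
tcp [ 0.5491 -0.1154  0.0624] psi 1.99 tilt z [ 5.e-04 -2.e-04 -1.e+00] w 0.0384 F [-2.53  2.   13.25] t 24.925 q6 1.22
```

View pics/s21.png

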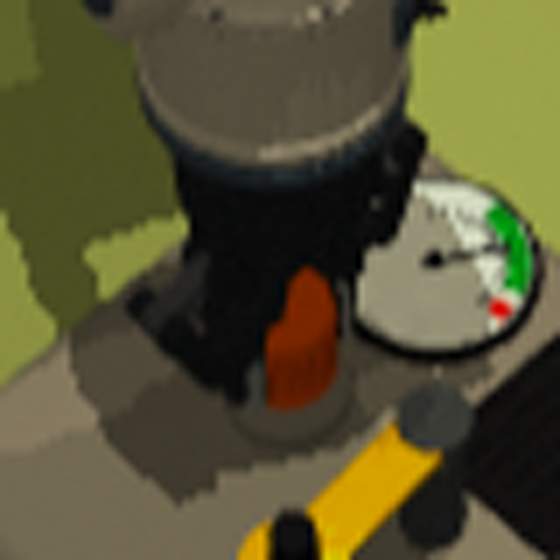

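View pics/t21.png

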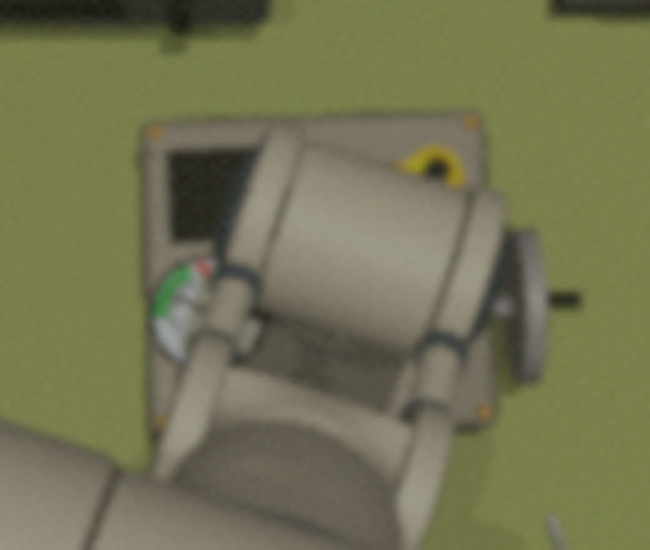

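Emit:
send_rows(commands=[[0,0,0.5,0,255],[0,0,0.5,0,255],[0,0,0.5,0,255],[0,0,0.5,0,255],[0,0,0.5,0,255],[0,0,0.5,0,255]])

```text
t: 25.78
tcp_pos: [0.5491, -0.1154, 0.0619]
orientation: [3.141, 0.055, 0.001]
wrist_force: [-2.7, 1.0, 14.5]
width: 0.0385
```

```bash
python3 v.py pics/s22.png
python3 - <<'E'
from h import *
p,d=get_image('scene');cv2.imwrite('pics/f22.png',p[...,::-1])
E
```

```text
tcp [ 0.5491 -0.1154  0.0619] psi 1.99 tilt z [ 5.e-04 -2.e-04 -1.e+00] w 0.0385 F [-2.73  1.02 14.54] t 25.775 q6 1.22
```

View pics/s22.png

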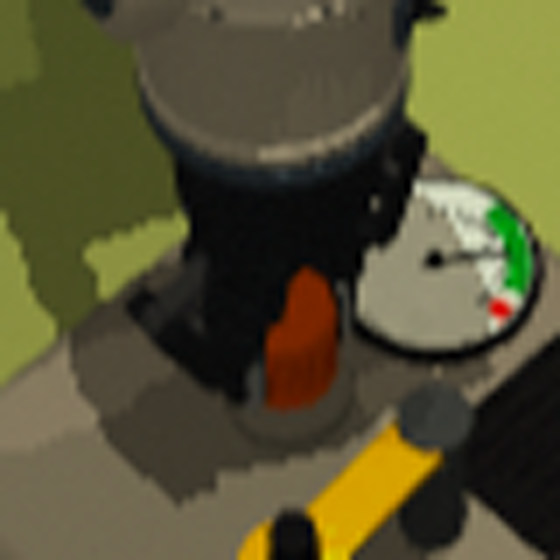

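View pics/f22.png

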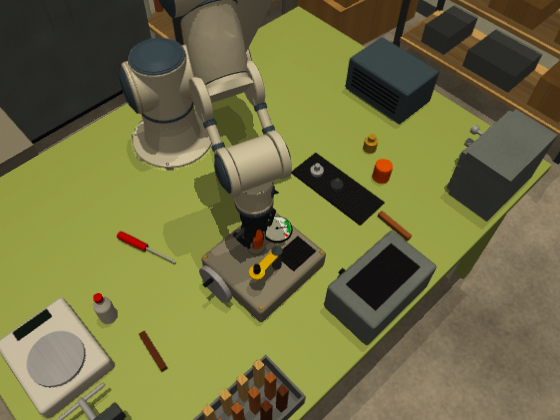

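The needle sits in the middle of the green band (tip at (500,252)), with the force steady at 14.5 N. The bystanders look undisturbed, so I'm handing in.

```bash
python3 -c "
from cell import workorder
print(workorder.close_job())"
```

```text
the job is handed in; nothing more can be done
None
```

I swung the guard fully aside, pressed the orange cap onto the stud until it clicked home, and handed in with the arm still holding it down. No verdict was reported.

**Last checks, at 25.8 s of the 48 s allowed:**
- **Guard:** about 1.6 rad by camera, past the 1.2 rad needed.
- **Click:** at about 11 N the force dropped and the needle fell back to zero. Contact returned at the expected home height.
- **Needle:** in the middle of the green band. The final push is 14.5 N, about 7 mm of stud travel, and the needle never came near the red in any picture.
- **Other things:** they look undisturbed in the last scene picture.

**What went wrong or disagreed:**
- **Fingertips:** they sit about 37 mm behind the reported TCP. My first swing at the guard passed over the knob without moving it. I measured the offset, allowed for it and swung again.
- **Stud position:** the two cameras disagreed by about 5 mm. The first press caught the stud's chamfer at 6 N, so I backed off, shifted about 2.4 mm and pressed again.
- **Side force:** about 3 N remained at the end.

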